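# Seat a prism block in its three-point mount and clamp it

### The job

Seat the prism block in the three-point mount: lift it by its black housing, set it flat on the three brass rests with its glass facing the end screw, press it sideways until its plate bears against both steel side pins, then slide the red jaw forward until it has driven the plate up against the end screw and holds it there without play. Feel for each contact and keep every push gentle (under 20 N), since the end screw is set differently each time. Do not touch the glass, and leave the other things on the bench alone.

Things in the scene. Friction and masses are not known exactly. Their poses are not given: they have to be found in the camera images.
- mount: Fixed dark steel base plate, 10 mm thick, flat on the bench. Axes: x along it towards the end screw, y to the side with the two pins, z up; origin on the bench surface below the seat's middle. It spans x -125 to 100, y -58 to 58 mm. Its three brass rests, 9 mm in diameter, have their tops at z 16 mm, at (x, y) = (22, 0), (-22, 22), (-22, -22) mm.
- side_pins (a point): Point midway between the tops (z 30 mm) of the mount's two steel side pins, 10 mm in diameter and 42 mm apart along the mount's x: at (-27, 37) and (15, 37) mm in the mount's frame. A plate touching both has its edge at y = 32 mm there. Axes as the mount's.
- end_bracket (a point): On the seat-side face of the aluminium bracket (16 x 36 mm, top at z 40 mm) that carries the brass end screw, 8 mm in diameter; the point is on the screw's axis, at (62, 0, 21) mm in the mount's frame. The screw's round tip stands out 12 to 28 mm from this face towards the seat (-x); its setting is not measured and it does not yield.
- optic_grip (a point): Loose prism block, about 0.4 kg: aluminium plate 84 (x) x 64 (y) x 10 mm, black housing 34 x 30 (y) x 50 mm high on its middle; take it by its y sides. Point on the housing's centre line, 42 mm above the plate's underside, 18 below the top; x points out through the glass, z up. It starts on a cork mat. Seated, this point is at z 58, y 0 mm in the mount's frame.
- optic_glass (a point): Centre of the prism block's greenish glass, 14 x 28 x 24 mm, standing on the plate against the housing's +x side, 24 mm ahead of the housing's centre line and 20 mm below the grip point. Not to be touched.
- jaw_tab (a point): Grip tab of the red sliding jaw on the mount, 10 (x) x 24 (y) mm, standing from the jaw's top (z 26 mm) to z 70 mm; the point is on the tab's centre line at z 54 mm, 16 mm below its top; axes as the mount's. The brass nose that meets the plate is 25 mm ahead (+x) of this point, at y 0, z 21 mm.
- jaw (a joint): Travel of the jaw in m: 0 fully back (nose at x = -72 mm in the mount's frame), growing towards the end screw, at most 0.042. It slides with about 3 N of friction and stays where it is left; the prism block adds about 2 to 5 N once it is pushed along.
- gauge_1: Bystander: pressure gauge in a black boot, 88 x 60 x 26 mm, behind the mount; origin under its centre.
- torch: Bystander: dark grey torch, 34 x 112 x 34 mm, lying to the right of the mount; origin under its centre.
- coupling_1: Bystander: white coupling standing on end, 27 mm wide and 60 mm tall, at the front left; origin under its centre.
- coupling_2: Bystander: tan coupling standing on end, 33 mm wide and 54 mm tall, at the front left; origin under its centre.

How it is judged:
By the outcome, as a careful person would: the job done as asked, in the order asked, and still so for the second after the job is handed in, with the robot touching nothing.
It also fails if it takes over 64 s, if anything falls off the work surface, if the arm or the gripper's body presses on something with over 40 N, if the wrist force passes 120 N, or if a joint passes its speed limit or range.

### The arm

A 6-joint arm with a two-finger parallel gripper is mounted at the origin on a cart in front of the work surface, level with it; the furniture and walls round the work are solid. World frame = base frame: x ahead of the robot, y to its left, z up, the work surface at z = 0. Lengths are in m, angles in rad, forces in N, time in s.
With the tool pointing down it reaches from about 0.4 to 0.825 m from the base axis. Payload 7 kg.
Tool frame: the origin (TCP) lies at the very end of the fingers, on their centre line; the grasp point (between the pads) lies 19 mm behind it; z points along the fingers, y is the line along which they close (so a half turn about z gives the same grasp; the last joint's range is limited). The gripper opens to 88 mm and grips with 3 to 60 N. Pads are 19 mm wide; open, the fingers measure 130 mm over their backs; the gripper's body (78 mm by 193 mm) begins 47 mm behind the grasp point.
Start: joints at [1.449, 0.359, 0.012, 0, -1.224, -0.288], TCP at [0.269, 0.619, 0.227] pointing down, gripper open.
Joint ranges: [-3.07, 3.07], [-1.43, 2.12], [-1.02, 1.25], [-3.03, 1.67], [-3.05, -0], [-3.03, 3.03]. Speed limits (rad/s): [2.39, 2.39, 3.01, 3.14, 3.14, 3.14].

### API

Orientations are given as [roll, pitch, yaw] about the fixed x, y, z axes, in that order (R = Rz(yaw) Ry(pitch) Rx(roll)).
In Python, from station import arm gives the robot as it stands. The module is installed in compiled form; this text tells all that it offers.
- The arm moves only by the shell command python3 -m crank 'ROWS' [FORCE]. ROWS is JSON, a list of rows, each an object of numbers: "dx", "dy", "dz": the shift along the world's x, y, z in m; "twist": the turn about the world's z in degrees; "grip": the opening, from -1 (shut) to 1 (fully open). A call has exactly 5 rows; each row is the pose to reach, as a shift and turn from the pose commanded when the call began; what a row does not reach only later rows make up. A row lasts 1/12 s, in which the tool goes at most 41.7 mm and 7.16 degrees, less where a joint would pass 70% of its speed; a pose out of reach is approached as far as the arm can. A call with a gripper value outside its range is refused whole. The fingers move at their own pace and stop on an object; FORCE is the grip in N (left out, the last holds). Time passes only in rows, so rows that repeat a pose let the fingers close, or fill a call up. It gives the time, the measured TCP pose, the force, the opening and the grip force at its end, in the units of the state.
- arm.get_state(): the state, without advancing time (a new reading comes with each control period).
- arm.grab_frame(name): name is "side" or "top" or "wrist"; returns the picture (384x512x3 uint8, red, green, blue); there is no depth.
- arm.get_calibration(name): a dict with "fx", "fy", "cx", "cy" (pixels), "cam_to_world" (4x4, takes a point from camera to world coordinates); the wrist camera has in their place "tool_from_camera" (4x4, takes a point from camera to tool coordinates, whose origin is the TCP and whose axes are the flange's). Camera axes: x right, y down, z forward; pixel columns grow to the right and rows downward; lengths in m; the calibration is good to about 2 mm. A picture is of the moment at which its call begins: read the wrist's pose just before it. get_calibration takes no time and is no camera call.
- arm.job_done(): hands the job in; it is judged then, once.
The state is a dict: "t": time; "q": joint angles; "qd": joint speeds; "joint_efforts": joint torques, N m; "eef_pos": TCP position; "ee_rot": TCP orientation; "force": force on the tool from outside, world axes, zero at the start; "moment": the same for the moment, N m; "width": finger opening in m; "gripper_force": force on a finger pad.
Only numpy, scipy, OpenCV 4.12 (cv2) and the standard library are available. Lean on these libraries where they do the work, as an engineer would, in place of code of your own. Each camera call takes 0.05 s, during which the arm holds its last target. There are 200 camera calls.

## Working session

There is one attempt and no reset: what is moved stays moved. The work goes in short steps, Python scripts to look and compute and a shell command to move; the robot and the scene stay as the last step left them, time stands still between calls to the robot, and variables do not carry over. Pictures are saved under pics/ and viewed, at most 10 in all, crops included, and the job is handed in when it is done.

```bash
mkdir -p pics; cat > h.py <<'E'
import numpy as np, cv2
from station import arm
def save(n,f):
    im=arm.grab_frame(n); cv2.imwrite(f,im[:,:,::-1]); return im
def cam(n):
    c=arm.get_calibration(n); return c
def ray(n,uv,z,T=None,c=None):
    c=c or cam(n); T=np.array(c["cam_to_world"]) if T is None else T
    d=T[:3,:3]@np.array([(uv[0]-c["cx"])/c["fx"],(uv[1]-c["cy"])/c["fy"],1]); o=T[:3,3]
    return o+d*(z-o[2])/d[2]
def proj(n,p,T=None):
    c=cam(n); T=np.array(c["cam_to_world"]) if T is None else T
    q=np.linalg.inv(T)@np.r_[p,1]; return np.array([c["fx"]*q[0]/q[2]+c["cx"],c["fy"]*q[1]/q[2]+c["cy"]])
E
python3 - <<'E'
from h import *
a=save("top","pics/a_top.png");b=save("side","pics/a_side.png")
np.set_printoptions(precision=4,suppress=True)
s=arm.get_state();print(s)
for n in("top","side","wrist"):print(n,arm.get_calibration(n))
E
```

```text
{'t': 0.1, 'q': array([ 1.4491,  0.3593,  0.0112, -0.0003, -1.2241, -0.2881]), 'qd': array([ 0.002 , -0.0033,  0.0021,  0.0026,  0.0006, -0.0015]), 'joint_efforts': array([ -0.0017, -58.4166,  29.375 ,   7.0156,   0.0101,  -0.0001]), 'eef_pos': array([0.2688, 0.6187, 0.2257]), 'ee_rot': array([ 3.1401, -0.0002, -0.4099]), 'force': array([ 0.7592, -0.5929,  0.1197]), 'moment': array([-0.0358,  0.0387,  0.0171]), 'gripper_force': 0.0, 'width': 0.08731691253365265}
top {'fx': 419.6547917574567, 'fy': 419.6547917574567, 'cx': 252.76682855843933, 'cy': 189.28695590855506, 'cam_to_world': array([[-0.0168, -0.9927,  0.1193,  0.3559],
       [-0.9997,  0.0149, -0.0172,  0.0104],
       [ 0.0153, -0.1196, -0.9927,  1.2808],
       [ 0.    ,  0.    ,  0.    ,  1.    ]])}
side {'fx': 380.3964852577554, 'fy': 380.3964852577554, 'cx': 252.3017158239048, 'cy': 192.9770087615657, 'cam_to_world': array([[-0.9731, -0.1364,  0.1857,  0.317 ],
       [-0.2304,  0.5688, -0.7895,  0.8473],
       [ 0.0021, -0.8111, -0.5849,  0.7049],
       [ 0.    ,  0.    ,  0.    ,  1.    ]])}
wrist {'fx': 278.6465473340467, 'fy': 278.6465473340467, 'cx': 249.3354553137153, 'cy': 193.24527156862396, 'tool_from_camera': array([[-0.0003, -0.9669, -0.2553,  0.0682],
       [ 1.    , -0.0002, -0.0004, -0.0005],
       [ 0.0003, -0.2553,  0.9669, -0.1589],
       [ 0.    ,  0.    ,  0.    ,  1.    ]])}
```

View pics/a_top.png

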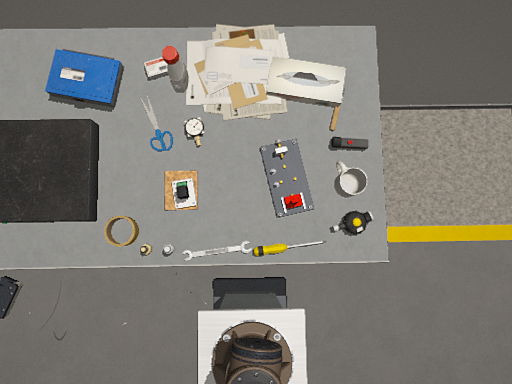

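View pics/a_side.png

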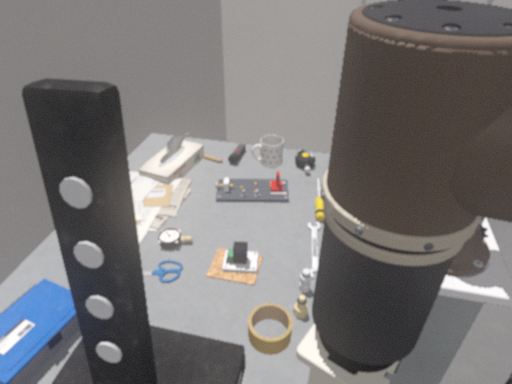

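The mount is at about (287,177) in the top view. Its jaw (293,203) is near and the screw bracket (281,150) is far. The prism is at (182,190), with its glass on the far side. I'll enlarge both.

```bash
python3 - <<'E'
from h import *
a=cv2.imread("pics/a_top.png")
x=cv2.resize(a[130:225,250:325],None,fx=6,fy=6,interpolation=cv2.INTER_CUBIC)
y=cv2.resize(a[165:215,155:205],None,fx=6,fy=6,interpolation=cv2.INTER_CUBIC)
o=np.zeros((570,750,3),np.uint8);o[:,:450]=x;o[:300,450:]=y
cv2.imwrite("pics/b.png",o)
E
```

```text
(no output)
```

View pics/b.png

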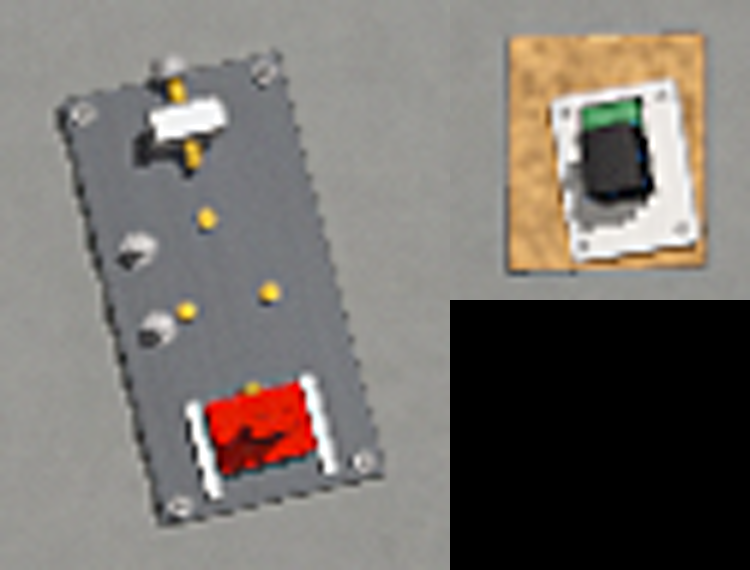

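The crop shows the mount corners at (57,108), (283,52), (383,478) and (160,525), and the rests at (207,219), (186,312) and (269,292). The prism plate corners are at (553,100), (675,80), (697,243) and (577,262).

```bash
python3 - <<'E'
from h import *
np.set_printoptions(precision=4,suppress=True)
def fit(uv,loc,z):
    W=np.array([ray("top",u,z)[:2] for u in uv]);L=np.array(loc,float)
    M,_=cv2.estimateAffinePartial2D(L,W)
    a=np.arctan2(M[1,0],M[0,0]);R=np.array([[np.cos(a),-np.sin(a)],[np.sin(a),np.cos(a)]])
    t=(W-L@R.T).mean(0); print(t,np.degrees(a),"scale",np.hypot(M[0,0],M[1,0]),"res",(W-L@R.T-t).ravel()*1e3); return t,a
f=lambda P,ox,oy:[((x+.5)/6-.5+ox,(y+.5)/6-.5+oy) for x,y in P]
fit(f([(57,108),(283,52),(383,478),(160,525)],250,130),np.array([(100,58),(100,-58),(-125,-58),(-125,58)])/1e3,.01)
fit(f([(207,219),(186,312),(269,292)],250,130),np.array([(22,0),(-22,22),(-22,-22)])/1e3,.016)
fit(f([(103,100),(225,80),(247,243),(127,262)],155,165),np.array([(42,32),(42,-32),(-42,-32),(-42,32)])/1e3,.014)
E
```

```text
[ 0.5551 -0.1125] 11.990738956174175 scale 0.997162671895196 res [-2.8373  1.6544  0.9933 -2.2626 -0.1393  0.2189  1.9833  0.3893]
[ 0.5566 -0.1132] 12.49714242223803 scale 0.994496913237097 res [-0.0454 -0.1206 -0.0368 -0.1702  0.0821  0.2907]
[0.4998 0.1975] 8.219809503970584 scale 0.9830577129992323 res [-0.2862 -0.9457 -0.0979  0.7471 -0.0634  1.6706  0.4476 -1.4719]
```

```bash
python3 -m crank '[{"dx":0.008,"dy":-0.04,"dz":0.005,"twist":6.3},{"dx":0.016,"dy":-0.08,"dz":0.01,"twist":12.6},{"dx":0.024,"dy":-0.12,"dz":0.015,"twist":18.9},{"dx":0.032,"dy":-0.16,"dz":0.02,"twist":25.3},{"dx":0.04,"dy":-0.2,"dz":0.02,"twist":31.7}]'
python3 -m crank '[{"dx":0.01,"dy":-0.04,"dz":0},{"dx":0.03,"dy":-0.075,"dz":0},{"dx":0.06,"dy":-0.10,"dz":0},{"dx":0.09,"dy":-0.13,"dz":-0.005},{"dx":0.12,"dy":-0.16,"dz":-0.01}]'
python3 -m crank '[{"dx":0.03,"dy":-0.025,"dz":-0.01},{"dx":0.06,"dy":-0.05,"dz":-0.02},{"dx":0.07,"dy":-0.0615,"dz":-0.03},{"dx":0.07,"dy":-0.0615,"dz":-0.04},{"dx":0.07,"dy":-0.0615,"dz":-0.04}]'
cat >> h.py <<'E'
from scipy.spatial.transform import Rotation as Ro
def wT():
    s=arm.get_state(); T=np.eye(4);T[:3,:3]=Ro.from_euler("xyz",s["ee_rot"]).as_matrix();T[:3,3]=s["eef_pos"]
    return T@np.array(cam("wrist")["tool_from_camera"]),s
E
python3 - <<'E'
from h import *
T,s=wT();np.save("T1.npy",T);im=save("wrist","pics/w1.png")
print(s["eef_pos"],s["ee_rot"],s["qd"].round(3),s["force"])
cv2.imwrite("pics/w1b.png",cv2.resize(im[:,:,::-1],(800,600),interpolation=cv2.INTER_CUBIC))
E
```

```text
[0.2687877  0.61870208 0.22573314] [ 3.14010430e+00 -1.51390587e-04 -4.09905327e-01] [ 0.002 -0.003  0.002  0.003  0.001 -0.001] [ 0.75923976 -0.59289911  0.11967943]invalid input at $[0]: expected keys dx, dy, dz, twist, grip
invalid input at $[0]: expected keys dx, dy, dz, twist, grip
invalid input at $[0]: expected keys dx, dy, dz, twist, grip
```

View pics/w1b.png

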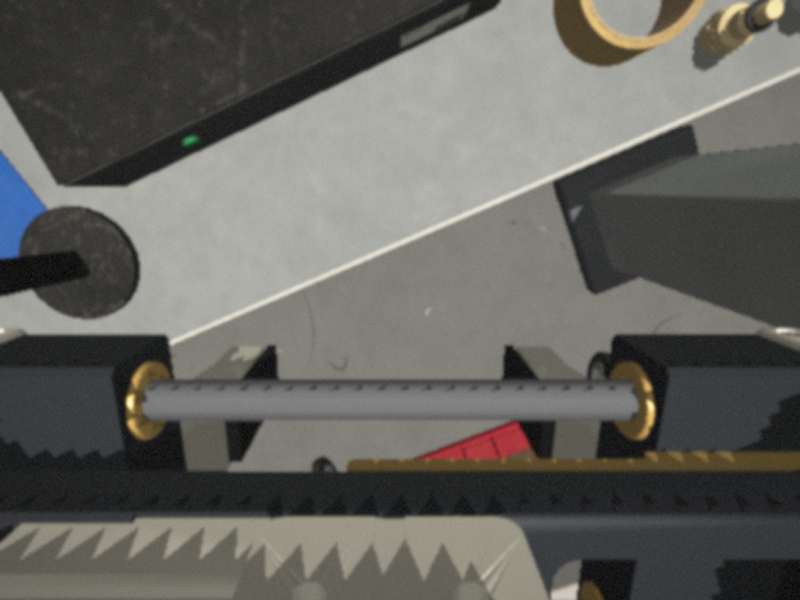

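The moves were refused because every key is required. The picture only shows the start view: the case at upper left and the bench edge below it. I'll resend the rows with all keys.

```bash
python3 -m crank '[{"dx":0.008,"dy":-0.04,"dz":0.005,"twist":6.3,"grip":1},{"dx":0.016,"dy":-0.08,"dz":0.01,"twist":12.6,"grip":1},{"dx":0.024,"dy":-0.12,"dz":0.015,"twist":18.9,"grip":1},{"dx":0.032,"dy":-0.16,"dz":0.02,"twist":25.3,"grip":1},{"dx":0.04,"dy":-0.2,"dz":0.02,"twist":31.7,"grip":1}]' &&
python3 -m crank '[{"dx":0.01,"dy":-0.04,"dz":0,"twist":0,"grip":1},{"dx":0.03,"dy":-0.075,"dz":0,"twist":0,"grip":1},{"dx":0.06,"dy":-0.10,"dz":0,"twist":0,"grip":1},{"dx":0.09,"dy":-0.13,"dz":-0.005,"twist":0,"grip":1},{"dx":0.12,"dy":-0.16,"dz":-0.01,"twist":0,"grip":1}]' &&
python3 -m crank '[{"dx":0.03,"dy":-0.025,"dz":-0.01,"twist":0,"grip":1},{"dx":0.06,"dy":-0.05,"dz":-0.02,"twist":0,"grip":1},{"dx":0.07,"dy":-0.0615,"dz":-0.03,"twist":0,"grip":1},{"dx":0.07,"dy":-0.0615,"dz":-0.04,"twist":0,"grip":1},{"dx":0.07,"dy":-0.0615,"dz":-0.04,"twist":0,"grip":1}]'
python3 - <<'E'
from h import *
T,s=wT();np.save("T1.npy",T);im=save("wrist","pics/w2.png")
print(s["t"],s["eef_pos"],s["ee_rot"],s["qd"].round(3),s["force"])
cv2.imwrite("pics/w2b.png",cv2.resize(im[:,:,::-1],(800,600),interpolation=cv2.INTER_CUBIC))
E
```

```text
t: 0.57
eef_pos: [0.3092, 0.4174, 0.2472]
ee_rot: [-3.141, -0.001, 0.149]
force: [-0.4, 0.1, 0.6]
width: 0.0875
gripper_force: 0.0
t: 0.98
eef_pos: [0.4283, 0.2592, 0.2375]
ee_rot: [-3.14, -0.001, 0.145]
force: [0.4, 0.2, 0.4]
width: 0.0877
gripper_force: 0.0
t: 1.4
eef_pos: [0.4967, 0.1974, 0.1943]
ee_rot: [3.14, 0.004, 0.141]
force: [-0.3, -0.2, -0.7]
width: 0.0882
gripper_force: 0.0
1.4 [0.49670646 0.19744934 0.19428602] [3.139981   0.0038282  0.14056245] [ 0.038 -0.028  0.025  0.009 -0.04  -0.009] [-0.29379007 -0.23728331 -0.74566716]
```

View pics/w2b.png

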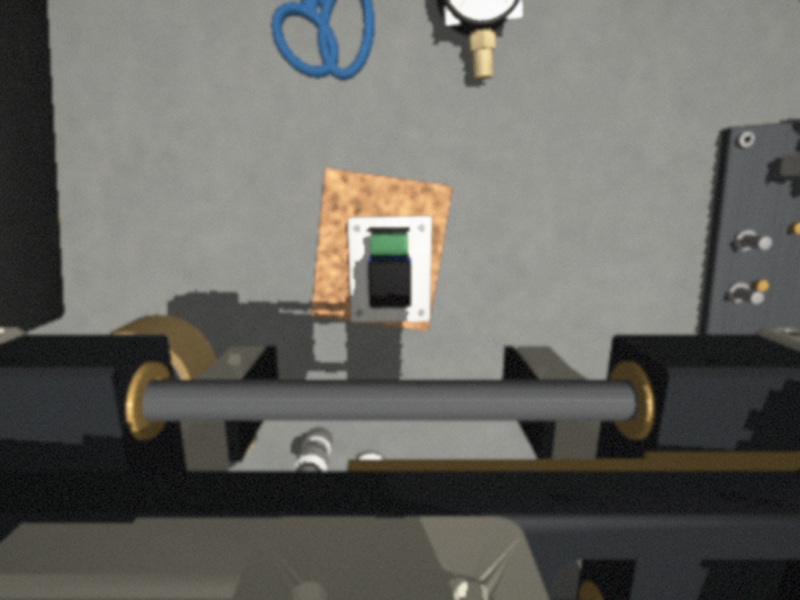

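The prism plate corners in the enlarged view are at (349,217), (432,217), (430,321) and (350,321). The housing top edges are at y side columns 370 and 411, rows 261 to 306.

```bash
python3 - <<'E'
from h import *
np.set_printoptions(precision=4,suppress=True)
T=np.load("T1.npy");c=cam("wrist")
k=lambda P:[((x+.5)*.64-.5,(y+.5)*.64-.5) for x,y in P]
def fit(P,L,z):
    W=np.array([ray("wrist",u,z,T,c)[:2] for u in k(P)]);L=np.array(L)/1e3
    M,_=cv2.estimateAffinePartial2D(L,W);a=np.arctan2(M[1,0],M[0,0]);R=np.array([[np.cos(a),-np.sin(a)],[np.sin(a),np.cos(a)]])
    t=(W-L@R.T).mean(0);print(t,np.degrees(a),np.hypot(M[0,0],M[1,0]))
fit([(349,217),(432,217),(430,321),(350,321)],[(42.,32),(42,-32),(-42,-32),(-42,32)],.014)
fit([(370,261),(411,261),(411,306),(370,306)],[(17.,15),(17,-15),(-17,-15),(-17,15)],.064)
E
```

```text
[0.5008 0.1981] 7.867336000130227 0.997857741209103
[0.5013 0.1981] 8.039469591453594 0.9238435804438198
```

```bash
python3 -m crank '[{"dx":0.002,"dy":0.001,"dz":-0.035,"twist":0,"grip":1},{"dx":0.002,"dy":0.001,"dz":-0.07,"twist":0,"grip":1},{"dx":0.002,"dy":0.001,"dz":-0.105,"twist":0,"grip":1},{"dx":0.002,"dy":0.001,"dz":-0.138,"twist":0,"grip":1},{"dx":0.002,"dy":0.001,"dz":-0.155,"twist":0,"grip":1}]' &&
python3 -m crank '[{"dx":0,"dy":0,"dz":-0.008,"twist":0,"grip":1},{"dx":0,"dy":0,"dz":-0.012,"twist":0,"grip":1},{"dx":0,"dy":0,"dz":-0.012,"twist":0,"grip":0.2},{"dx":0,"dy":0,"dz":-0.012,"twist":0,"grip":-0.2},{"dx":0,"dy":0,"dz":-0.012,"twist":0,"grip":-0.6}]' 20 &&
python3 -m crank '[{"dx":0,"dy":0,"dz":0,"twist":0,"grip":-0.8},{"dx":0,"dy":0,"dz":0,"twist":0,"grip":-0.8},{"dx":0,"dy":0,"dz":0,"twist":0,"grip":-0.8},{"dx":0,"dy":0,"dz":0,"twist":0,"grip":-0.8},{"dx":0,"dy":0,"dz":0,"twist":0,"grip":-0.8}]' 20
```

```text
t: 1.87
eef_pos: [0.4974, 0.2003, 0.0392]
ee_rot: [3.14, 0.003, 0.145]
force: [-0.3, -0.2, -0.8]
width: 0.0876
gripper_force: 0.0
t: 2.28
eef_pos: [0.5003, 0.201, 0.0314]
ee_rot: [-3.14, -0.002, 0.144]
force: [-0.5, 0.5, -0.4]
width: 0.0729
gripper_force: 0.0
t: 2.7
eef_pos: [0.4995, 0.2, 0.03]
ee_rot: [-3.141, -0.0, 0.143]
force: [-0.8, -0.2, -0.1]
width: 0.0401
gripper_force: 0.0
```

```bash
python3 -m crank '[{"dx":0.001,"dy":-0.002,"dz":0,"twist":0,"grip":-0.8},{"dx":0.001,"dy":-0.002,"dz":0,"twist":0,"grip":-0.8},{"dx":0.001,"dy":-0.002,"dz":0,"twist":0,"grip":-0.8},{"dx":0.001,"dy":-0.002,"dz":0,"twist":0,"grip":-0.8},{"dx":0.001,"dy":-0.002,"dz":0,"twist":0,"grip":-0.8}]' 25
```

```text
t: 3.12
eef_pos: [0.5006, 0.1979, 0.0298]
ee_rot: [3.141, -0.0, 0.143]
force: [0.6, -1.5, 0.6]
width: 0.0297
gripper_force: 25.0
```

```bash
python3 -m crank '[{"dx":0,"dy":0,"dz":0.02,"twist":0,"grip":-0.8},{"dx":0,"dy":0,"dz":0.05,"twist":0,"grip":-0.8},{"dx":0,"dy":-0.02,"dz":0.08,"twist":0,"grip":-0.8},{"dx":-0.01,"dy":-0.055,"dz":0.1,"twist":2,"grip":-0.8},{"dx":-0.02,"dy":-0.09,"dz":0.12,"twist":4.2,"grip":-0.8}]' &&
python3 -m crank '[{"dx":0,"dy":-0.035,"dz":0.01,"twist":0,"grip":-0.8},{"dx":-0.01,"dy":-0.075,"dz":0.01,"twist":0,"grip":-0.8},{"dx":-0.01,"dy":-0.11,"dz":0.01,"twist":0,"grip":-0.8},{"dx":-0.01,"dy":-0.14,"dz":0.01,"twist":0,"grip":-0.8},{"dx":-0.01,"dy":-0.15,"dz":0.01,"twist":0,"grip":-0.8}]' &&
python3 -m crank '[{"dx":0,"dy":0,"dz":0,"twist":0,"grip":-0.8},{"dx":0,"dy":0,"dz":0,"twist":0,"grip":-0.8},{"dx":0,"dy":0,"dz":0,"twist":0,"grip":-0.8},{"dx":0,"dy":0,"dz":0,"twist":0,"grip":-0.8},{"dx":0,"dy":0,"dz":0,"twist":0,"grip":-0.8}]'
python3 - <<'E'
from h import *
T,s=wT();np.save("T3.npy",T);im=save("wrist","pics/w3.png")
print(s["t"],s["eef_pos"],s["ee_rot"],s["qd"].round(3))
cv2.imwrite("pics/w3b.png",cv2.resize(im[:,:,::-1],(800,600),interpolation=cv2.INTER_CUBIC))
E
```

```text
t: 3.53
eef_pos: [0.4798, 0.1077, 0.1502]
ee_rot: [-3.141, 0.001, 0.22]
force: [0.3, -1.2, -4.2]
width: 0.0297
gripper_force: 25.0
t: 3.95
eef_pos: [0.4686, -0.0449, 0.1592]
ee_rot: [-3.141, 0.002, 0.214]
force: [0.3, -1.0, -5.1]
width: 0.0297
gripper_force: 25.0
t: 4.37
eef_pos: [0.4705, -0.0411, 0.1596]
ee_rot: [-3.141, 0.0, 0.218]
force: [-0.4, 0.1, -4.1]
width: 0.0299
gripper_force: 25.0
4.3667 [ 0.47048597 -0.04108741  0.15961763] [-3.14148678e+00  3.41581139e-04  2.18061401e-01] [ 0.     0.     0.002  0.001 -0.001  0.002]
```

View pics/w3b.png

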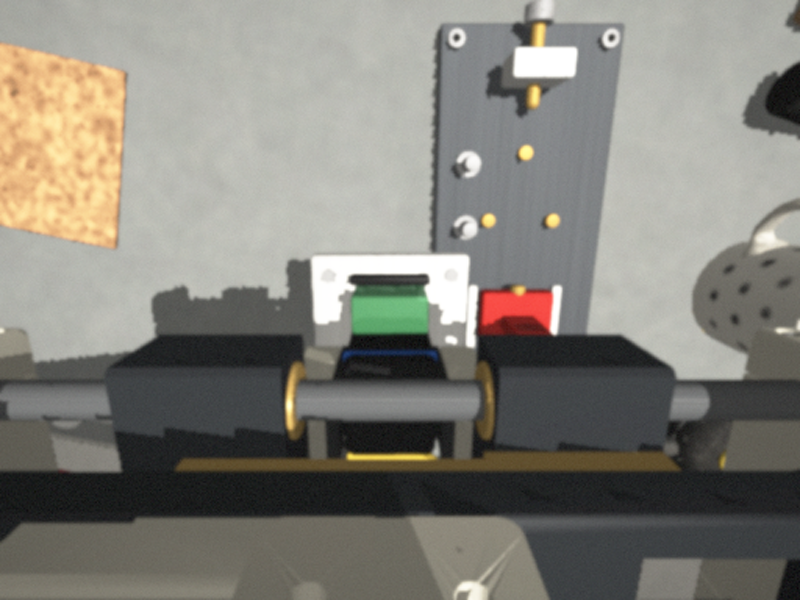

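The rests are at (526,153), (489,221) and (553,221), and the screw tip is near (534,108). The held plate's front corners are at (312,255) and (469,255).

```bash
python3 - <<'E'
from h import *
np.set_printoptions(precision=4,suppress=True)
T=np.load("T3.npy");c=cam("wrist")
r=lambda P,z:np.array([ray("wrist",((x+.5)*.64-.5,(y+.5)*.64-.5),z,T,c)[:2] for x,y in P])
W=r([(526,153),(489,221),(553,221)],.016);L=np.array([(22.,0),(-22,22),(-22,-22)])/1e3
M,_=cv2.estimateAffinePartial2D(L,W);a=np.arctan2(M[1,0],M[0,0]);R=np.array([[np.cos(a),-np.sin(a)],[np.sin(a),np.cos(a)]])
t=(W-L@R.T).mean(0);print(t,np.degrees(a),np.hypot(M[0,0],M[1,0]))
print("tip, bracket",(r([(534,108)],.023)-t)@R*1e3,(r([(545,47),(545,77)],.04)-t)@R*1e3)
P=r([(312,255),(469,255)],.143);d=P[0]-P[1];print("plate",P,np.linalg.norm(d),"yaw",np.degrees(np.arctan2(-d[0],d[1])))
f=P.mean(0);ya=.218;Rt=np.array([[np.cos(ya),-np.sin(ya)],[np.sin(ya),np.cos(ya)]])
print("front mid rel tcp",(f-np.array([.4705,-.0411]))@Rt*1e3)
for x,y in[(-14,-4),(-14,-5)]:
    g=t+R@np.array([x,y])/1e3;print(g,g-np.array([.4705,-.0411]),"y dir",R[:,1])
E
```

```text
[ 0.5564 -0.1133] 12.555664307931764 1.0005815416533792
tip, bracket [[48.4101 -0.8115]] [[77.9809  0.7905]
 [62.3414 -0.6123]]
plate [[ 0.5046 -0.0005]
 [ 0.5183 -0.0627]] 0.06363349672881395 yaw 12.476558579492643
front mid rel tcp [42.0238  0.4185]
[ 0.5436 -0.1203] [ 0.0731 -0.0792] y dir [-0.2174  0.9761]
[ 0.5438 -0.1213] [ 0.0733 -0.0802] y dir [-0.2174  0.9761]
```

```bash
python3 -m crank '[{"dx":0.026,"dy":-0.026,"dz":0,"twist":0,"grip":-0.8},{"dx":0.052,"dy":-0.053,"dz":0,"twist":0,"grip":-0.8},{"dx":0.077,"dy":-0.079,"dz":0,"twist":0.1,"grip":-0.8},{"dx":0.077,"dy":-0.079,"dz":-0.02,"twist":0.1,"grip":-0.8},{"dx":0.077,"dy":-0.079,"dz":-0.045,"twist":0.1,"grip":-0.8}]' &&
python3 -m crank '[{"dx":0,"dy":0,"dz":-0.02,"twist":0,"grip":-0.8},{"dx":0,"dy":0,"dz":-0.04,"twist":0,"grip":-0.8},{"dx":0,"dy":0,"dz":-0.055,"twist":0,"grip":-0.8},{"dx":0,"dy":0,"dz":-0.06,"twist":0,"grip":-0.8},{"dx":0,"dy":0,"dz":-0.06,"twist":0,"grip":-0.8}]'
```

```text
t: 4.83
eef_pos: [0.5504, -0.1217, 0.1155]
ee_rot: [3.141, -0.004, 0.217]
force: [-0.7, 1.2, -5.2]
width: 0.0299
gripper_force: 25.0
t: 5.25
eef_pos: [0.5466, -0.1205, 0.0534]
ee_rot: [-3.141, 0.003, 0.219]
force: [0.9, 0.2, -4.0]
width: 0.0297
gripper_force: 25.0
```

```bash
python3 -m crank '[{"dx":0,"dy":0,"dz":-0.001,"twist":0,"grip":-0.8},{"dx":0,"dy":0,"dz":-0.003,"twist":0,"grip":-0.8},{"dx":0,"dy":0,"dz":-0.005,"twist":0,"grip":-0.8},{"dx":0,"dy":0,"dz":-0.007,"twist":0,"grip":-0.8},{"dx":0,"dy":0,"dz":-0.008,"twist":0,"grip":-0.8}]'
```

```text
t: 5.67
eef_pos: [0.5476, -0.1209, 0.0471]
ee_rot: [3.142, -0.001, 0.219]
force: [0.1, 0.1, -4.4]
width: 0.0298
gripper_force: 25.0
```

```bash
python3 -m crank '[{"dx":0,"dy":0,"dz":-0.001,"twist":0,"grip":-0.8},{"dx":0,"dy":0,"dz":-0.001,"twist":0,"grip":-0.8},{"dx":0,"dy":0,"dz":-0.002,"twist":0,"grip":-0.8},{"dx":0,"dy":0,"dz":-0.002,"twist":0,"grip":-0.8},{"dx":0,"dy":0,"dz":-0.002,"twist":0,"grip":-0.8}]'
```

```text
t: 6.08
eef_pos: [0.5475, -0.121, 0.0448]
ee_rot: [3.142, 0.0, 0.218]
force: [0.8, -0.8, -4.0]
width: 0.0299
gripper_force: 25.0
```

```bash
python3 -m crank '[{"dx":0,"dy":0,"dz":-0.0005,"twist":0,"grip":-0.8},{"dx":0,"dy":0,"dz":-0.001,"twist":0,"grip":-0.8},{"dx":0,"dy":0,"dz":-0.001,"twist":0,"grip":-0.8},{"dx":0,"dy":0,"dz":-0.001,"twist":0,"grip":-0.8},{"dx":0,"dy":0,"dz":-0.001,"twist":0,"grip":-0.8}]'
```

```text
t: 6.5
eef_pos: [0.5475, -0.1209, 0.0438]
ee_rot: [-3.142, 0.0, 0.219]
force: [0.2, 0.2, -4.9]
width: 0.0296
gripper_force: 25.0
```

```bash
python3 -m crank '[{"dx":0,"dy":0,"dz":-0.0005,"twist":0,"grip":-0.8},{"dx":0,"dy":0,"dz":-0.001,"twist":0,"grip":-0.8},{"dx":0,"dy":0,"dz":-0.001,"twist":0,"grip":-0.8},{"dx":0,"dy":0,"dz":-0.001,"twist":0,"grip":-0.8},{"dx":0,"dy":0,"dz":-0.001,"twist":0,"grip":-0.8}]'
```

```text
t: 6.92
eef_pos: [0.5475, -0.1209, 0.0428]
ee_rot: [3.142, 0.0, 0.219]
force: [-0.3, 0.4, -4.6]
width: 0.0295
gripper_force: 25.0
```

```bash
python3 -m crank '[{"dx":0,"dy":0,"dz":-0.0003,"twist":0,"grip":-0.8},{"dx":0,"dy":0,"dz":-0.0005,"twist":0,"grip":-0.8},{"dx":0,"dy":0,"dz":-0.0005,"twist":0,"grip":-0.8},{"dx":0,"dy":0,"dz":-0.0005,"twist":0,"grip":-0.8},{"dx":0,"dy":0,"dz":-0.0005,"twist":0,"grip":-0.8}]'
```

```text
t: 7.33
eef_pos: [0.5475, -0.1209, 0.0423]
ee_rot: [3.142, -0.0, 0.219]
force: [-0.3, 0.8, -4.0]
width: 0.03
gripper_force: 25.0
```

```bash
python3 -m crank '[{"dx":0,"dy":0,"dz":-0.0005,"twist":0,"grip":-0.8},{"dx":0,"dy":0,"dz":-0.001,"twist":0,"grip":-0.8},{"dx":0,"dy":0,"dz":-0.001,"twist":0,"grip":-0.8},{"dx":0,"dy":0,"dz":-0.001,"twist":0,"grip":-0.8},{"dx":0,"dy":0,"dz":-0.001,"twist":0,"grip":-0.8}]'
```

```text
t: 7.75
eef_pos: [0.5476, -0.121, 0.0419]
ee_rot: [3.141, -0.0, 0.219]
force: [-4.0, 1.8, 6.0]
width: 0.0299
gripper_force: 25.0
```

```bash
python3 -m crank '[{"dx":0,"dy":0,"dz":-0.0003,"twist":0,"grip":-0.8},{"dx":0,"dy":0,"dz":-0.0005,"twist":0,"grip":-0.8},{"dx":0,"dy":0,"dz":-0.0005,"twist":0,"grip":-0.8},{"dx":0,"dy":0,"dz":-0.0005,"twist":0,"grip":-0.8},{"dx":0,"dy":0,"dz":-0.0005,"twist":0,"grip":-0.8}]'
```

```text
t: 8.17
eef_pos: [0.5476, -0.121, 0.0419]
ee_rot: [3.141, -0.001, 0.219]
force: [-5.1, 1.2, 10.8]
width: 0.0301
gripper_force: 25.0
```

```bash
python3 -m crank '[{"dx":0,"dy":0,"dz":0.0005,"twist":0,"grip":-0.8},{"dx":-0.0002,"dy":0.001,"dz":0.0006,"twist":0,"grip":-0.8},{"dx":-0.0004,"dy":0.002,"dz":0.0006,"twist":0,"grip":-0.8},{"dx":-0.0007,"dy":0.003,"dz":0.0006,"twist":0,"grip":-0.8},{"dx":-0.0007,"dy":0.003,"dz":0.0006,"twist":0,"grip":-0.8}]'; python3 -c "
from h import *
s=arm.get_state();print(s['moment'],s['eef_pos'],s['force'])"
```

```text
t: 8.58
eef_pos: [0.5477, -0.1183, 0.042]
ee_rot: [3.141, -0.002, 0.219]
force: [0.6, -5.0, 5.8]
width: 0.0303
gripper_force: 25.0
[-1.88396276 -0.01846396 -0.08423456] [ 0.54767797 -0.11826534  0.04195465] [ 0.59988118 -5.00453531  5.8142111 ]
```

```bash
python3 -m crank '[{"dx":-0.0001,"dy":0.0005,"dz":0,"twist":0,"grip":-0.8},{"dx":-0.0002,"dy":0.001,"dz":0,"twist":0,"grip":-0.8},{"dx":-0.0002,"dy":0.001,"dz":0,"twist":0,"grip":-0.8},{"dx":-0.0002,"dy":0.001,"dz":0,"twist":0,"grip":-0.8},{"dx":-0.0002,"dy":0.001,"dz":0,"twist":0,"grip":-0.8}]'; python3 -c "
from h import *
s=arm.get_state();print(s['moment'],s['eef_pos'],s['force'])"
```

```text
t: 9.0
eef_pos: [0.5475, -0.1172, 0.042]
ee_rot: [3.141, -0.002, 0.219]
force: [0.3, -4.8, 4.8]
width: 0.0298
gripper_force: 25.0
[-1.8546759  -0.11130728 -0.00704843] [ 0.54754078 -0.11721761  0.04195863] [ 0.34885771 -4.81061243  4.77381109]
```

```bash
python3 -m crank '[{"dx":-0.0001,"dy":0.0005,"dz":0.0002,"twist":0,"grip":-0.8},{"dx":-0.0002,"dy":0.001,"dz":0.0002,"twist":0,"grip":-0.8},{"dx":-0.0002,"dy":0.001,"dz":0.0002,"twist":0,"grip":-0.8},{"dx":-0.0002,"dy":0.001,"dz":0.0002,"twist":0,"grip":-0.8},{"dx":-0.0002,"dy":0.001,"dz":0.0002,"twist":0,"grip":-0.8}]'; python3 -c "
from h import *
s=arm.get_state();print(s['moment'],s['eef_pos'],s['force'],s['ee_rot'])"
```

```text
t: 9.42
eef_pos: [0.5471, -0.116, 0.0419]
ee_rot: [3.141, -0.001, 0.219]
force: [1.9, -4.8, 4.4]
width: 0.0299
gripper_force: 25.0
[-1.78276931 -0.71159428 -0.07887573] [ 0.54711651 -0.11596103  0.0419212 ] [ 1.90077231 -4.82855588  4.41538053] [ 3.14119217e+00 -1.29934662e-03  2.18816901e-01]
```

```bash
python3 -m crank '[{"dx":-0.0001,"dy":0.0003,"dz":0,"twist":0,"grip":-0.8},{"dx":-0.0001,"dy":0.0005,"dz":0,"twist":0,"grip":-0.8},{"dx":-0.0001,"dy":0.0005,"dz":0,"twist":0,"grip":-0.8},{"dx":-0.0001,"dy":0.0005,"dz":0,"twist":0,"grip":-0.8},{"dx":-0.0001,"dy":0.0005,"dz":0,"twist":0,"grip":-0.8}]'; python3 -c "
from h import *
s=arm.get_state();print(s['moment'],s['eef_pos'],s['force'],s['ee_rot'])"
```

```text
t: 9.83
eef_pos: [0.547, -0.1155, 0.042]
ee_rot: [3.141, -0.001, 0.219]
force: [1.7, -5.1, 4.9]
width: 0.0297
gripper_force: 25.0
[-1.83434847 -0.6556458  -0.08720783] [ 0.5469881  -0.11548468  0.04195599] [ 1.67529348 -5.1395791   4.92626654] [ 3.14118200e+00 -1.24660677e-03  2.18830331e-01]
```

```bash
python3 -m crank '[{"dx":-0.0001,"dy":0.0003,"dz":0,"twist":0,"grip":-0.8},{"dx":-0.0001,"dy":0.0005,"dz":0,"twist":0,"grip":-0.8},{"dx":-0.0001,"dy":0.0005,"dz":0,"twist":0,"grip":-0.8},{"dx":-0.0001,"dy":0.0005,"dz":0,"twist":0,"grip":-0.8},{"dx":-0.0001,"dy":0.0005,"dz":0,"twist":0,"grip":-0.8}]'; python3 -c "
from h import *
s=arm.get_state();print(s['moment'],s['eef_pos'],s['force'],s['ee_rot'])"
```

```text
t: 10.25
eef_pos: [0.5469, -0.1153, 0.0419]
ee_rot: [3.141, -0.001, 0.219]
force: [2.7, -7.7, 4.3]
width: 0.0296
gripper_force: 25.0
[-2.73730097 -0.87535704 -0.08200117] [ 0.54693286 -0.11533248  0.04194786] [ 2.74771206 -7.69572888  4.29200853] [ 3.14080034e+00 -1.14289387e-03  2.18801572e-01]
```

```bash
python3 -m crank '[{"dx":-0.0001,"dy":0.0003,"dz":0,"twist":0,"grip":-0.8},{"dx":-0.0001,"dy":0.0005,"dz":0,"twist":0,"grip":-0.8},{"dx":-0.0001,"dy":0.0005,"dz":0,"twist":0,"grip":-0.8},{"dx":-0.0001,"dy":0.0005,"dz":0,"twist":0,"grip":-0.8},{"dx":-0.0001,"dy":0.0005,"dz":0,"twist":0,"grip":-0.8}]'; python3 -c "
from h import *
s=arm.get_state();print(s['moment'],s['eef_pos'],s['force'],s['ee_rot'])"
```

```text
t: 10.67
eef_pos: [0.5469, -0.1152, 0.042]
ee_rot: [3.14, -0.001, 0.219]
force: [3.0, -10.5, 3.2]
width: 0.0298
gripper_force: 25.0
[-3.81774074 -1.08841004 -0.07963597] [ 0.54693911 -0.11522554  0.04197404] [  2.96572038 -10.52847002   3.19526186] [ 3.14033121e+00 -1.11788902e-03  2.18872477e-01]
```

```bash
python3 -m crank '[{"dx":-0.0001,"dy":0.0003,"dz":0,"twist":0,"grip":-0.8},{"dx":-0.0001,"dy":0.0005,"dz":0,"twist":0,"grip":-0.8},{"dx":-0.0001,"dy":0.0005,"dz":0,"twist":0,"grip":-0.8},{"dx":-0.0001,"dy":0.0005,"dz":0,"twist":0,"grip":-0.8},{"dx":-0.0001,"dy":0.0005,"dz":0,"twist":0,"grip":-0.8}]'; python3 -c "
from h import *
s=arm.get_state();print(s['moment'],s['eef_pos'],s['force'],s['ee_rot'])"
```

```text
t: 11.08
eef_pos: [0.5469, -0.1151, 0.042]
ee_rot: [3.14, -0.001, 0.219]
force: [3.0, -13.1, 2.6]
width: 0.0298
gripper_force: 25.0
[-4.90704161 -1.34708708 -0.09431487] [ 0.54691768 -0.11514351  0.0419872 ] [  2.96301821 -13.10841845   2.61765507] [ 3.13984990e+00 -1.04670210e-03  2.18990034e-01]
```

```bash
python3 -m crank '[{"dx":0.0001,"dy":-0.0004,"dz":0,"twist":0,"grip":-0.8},{"dx":0.0002,"dy":-0.0008,"dz":0,"twist":0,"grip":-0.8},{"dx":0.0002,"dy":-0.0011,"dz":0.0002,"twist":0,"grip":-0.8},{"dx":0.0002,"dy":-0.0011,"dz":0.0002,"twist":0,"grip":-0.8},{"dx":0.0002,"dy":-0.0011,"dz":0.0002,"twist":0,"grip":-0.8}]' 8; python3 -c "
from h import *
s=arm.get_state();print(s['moment'],s['eef_pos'],s['force'],s['ee_rot'])"
```

```text
t: 11.5
eef_pos: [0.5469, -0.1153, 0.0419]
ee_rot: [3.141, -0.001, 0.219]
force: [3.1, -7.2, 2.2]
width: 0.0302
gripper_force: 8.0
[-2.55104036 -1.0915153  -0.01642409] [ 0.54688124 -0.11531809  0.04194135] [ 3.08224287 -7.17245124  2.19773884] [ 3.14101675e+00 -1.07087166e-03  2.18674912e-01]
```

```bash
python3 -m crank '[{"dx":0,"dy":-0.0003,"dz":0,"twist":0,"grip":-0.1},{"dx":0,"dy":-0.0005,"dz":0,"twist":0,"grip":0.2},{"dx":0,"dy":-0.0005,"dz":0,"twist":0,"grip":0.2},{"dx":0,"dy":-0.0005,"dz":0,"twist":0,"grip":0.2},{"dx":0,"dy":-0.0005,"dz":0,"twist":0,"grip":0.2}]' &&
python3 -m crank '[{"dx":0,"dy":0,"dz":0.01,"twist":0,"grip":0.2},{"dx":0,"dy":0,"dz":0.04,"twist":0,"grip":0.2},{"dx":0,"dy":0,"dz":0.08,"twist":0,"grip":0.2},{"dx":-0.03,"dy":-0.006,"dz":0.1,"twist":0,"grip":0.2},{"dx":-0.065,"dy":-0.013,"dz":0.12,"twist":0,"grip":0.2}]' &&
python3 -m crank '[{"dx":-0.02,"dy":-0.005,"dz":0,"twist":0,"grip":0.3},{"dx":-0.02,"dy":-0.005,"dz":0,"twist":0,"grip":0.3},{"dx":-0.02,"dy":-0.005,"dz":0,"twist":0,"grip":0.3},{"dx":-0.02,"dy":-0.005,"dz":0,"twist":0,"grip":0.3},{"dx":-0.02,"dy":-0.005,"dz":0,"twist":0,"grip":0.3}]'
python3 - <<'E'
from h import *
T,s=wT();np.save("T4.npy",T);im=save("wrist","pics/w4.png")
print(s["t"],s["eef_pos"],s["ee_rot"],s["qd"].round(3))
cv2.imwrite("pics/w4b.png",cv2.resize(im[:,:,::-1],(800,600),interpolation=cv2.INTER_CUBIC))
E
```

```text
t: 11.92
eef_pos: [0.5458, -0.1153, 0.0415]
ee_rot: [-3.141, 0.001, 0.219]
force: [1.3, 0.7, 0.1]
width: 0.0514
gripper_force: 0.0
t: 12.33
eef_pos: [0.4825, -0.1283, 0.164]
ee_rot: [3.141, -0.002, 0.22]
force: [-0.7, -0.3, -0.1]
width: 0.0527
gripper_force: 0.0
t: 12.75
eef_pos: [0.4618, -0.1334, 0.1618]
ee_rot: [3.141, 0.0, 0.219]
force: [0.6, 0.2, -0.6]
width: 0.0572
gripper_force: 0.0
12.75 [ 0.46184317 -0.13338589  0.16184421] [3.14148244e+00 1.59830153e-06 2.18785747e-01] [ 0.001  0.013 -0.001 -0.     0.001  0.001]
```

View pics/w4b.png

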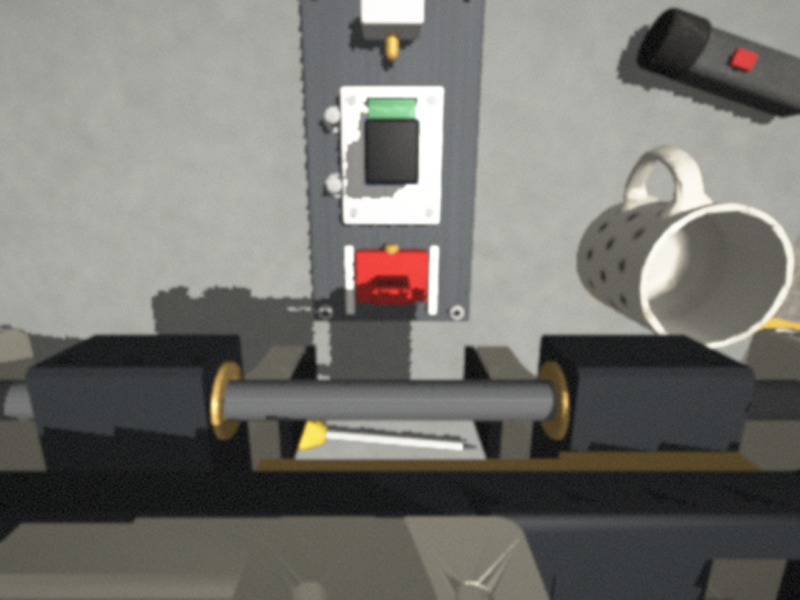

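The plate (left edge at 342) lies against both pins at (333,118) and (335,184), and the nose is just behind it at (392,248). Next I grip the tab.

```bash
python3 -m crank '[{"dx":0,"dy":-0.001,"dz":-0.03,"twist":0,"grip":0.3},{"dx":0,"dy":-0.001,"dz":-0.06,"twist":0,"grip":0.3},{"dx":0,"dy":-0.001,"dz":-0.09,"twist":0,"grip":0.3},{"dx":0,"dy":-0.001,"dz":-0.115,"twist":0,"grip":0.3},{"dx":0,"dy":-0.001,"dz":-0.126,"twist":0,"grip":0.2}]' &&
python3 -m crank '[{"dx":0,"dy":0,"dz":0,"twist":0,"grip":-0.2},{"dx":0,"dy":0,"dz":0,"twist":0,"grip":-0.6},{"dx":0,"dy":0,"dz":0,"twist":0,"grip":-0.9},{"dx":0,"dy":0,"dz":0,"twist":0,"grip":-0.9},{"dx":0,"dy":0,"dz":0,"twist":0,"grip":-0.9}]' 20 &&
python3 -m crank '[{"dx":0,"dy":0,"dz":0,"twist":0,"grip":-0.9},{"dx":0,"dy":0,"dz":0,"twist":0,"grip":-0.9},{"dx":0,"dy":0,"dz":0,"twist":0,"grip":-0.9},{"dx":0,"dy":0,"dz":0,"twist":0,"grip":-0.9},{"dx":0,"dy":0,"dz":0,"twist":0,"grip":-0.9}]' 20
```

```text
t: 13.22
eef_pos: [0.4594, -0.1345, 0.0321]
ee_rot: [-3.141, 0.006, 0.218]
force: [0.4, -0.6, 0.7]
width: 0.0547
gripper_force: 0.0
t: 13.63
eef_pos: [0.462, -0.1345, 0.0368]
ee_rot: [3.141, -0.002, 0.219]
force: [-0.3, -0.6, 0.2]
width: 0.0247
gripper_force: 0.0
t: 14.05
eef_pos: [0.462, -0.1343, 0.0368]
ee_rot: [3.141, -0.002, 0.219]
force: [-0.8, 2.7, 7.4]
width: 0.0239
gripper_force: 20.0
```

```bash
python3 -m crank '[{"dx":0.0029,"dy":0.0007,"dz":0.0003,"twist":0,"grip":-0.9},{"dx":0.0068,"dy":0.0015,"dz":0.0003,"twist":0,"grip":-0.9},{"dx":0.0107,"dy":0.0024,"dz":0.0003,"twist":0,"grip":-0.9},{"dx":0.0146,"dy":0.0033,"dz":0.0003,"twist":0,"grip":-0.9},{"dx":0.0166,"dy":0.0037,"dz":0.0003,"twist":0,"grip":-0.9}]' && python3 -m crank '[{"dx":0.001,"dy":0.0002,"dz":0,"twist":0,"grip":-0.9},{"dx":0.002,"dy":0.0004,"dz":0,"twist":0,"grip":-0.9},{"dx":0.0029,"dy":0.0007,"dz":0,"twist":0,"grip":-0.9},{"dx":0.0039,"dy":0.0009,"dz":0,"twist":0,"grip":-0.9},{"dx":0.0049,"dy":0.0011,"dz":0,"twist":0,"grip":-0.9}]'
```

```text
t: 14.47
eef_pos: [0.4769, -0.131, 0.0367]
ee_rot: [-3.142, 0.002, 0.219]
force: [-8.1, 1.5, 15.1]
width: 0.0237
gripper_force: 20.0
t: 14.88
eef_pos: [0.481, -0.1301, 0.0368]
ee_rot: [-3.141, 0.002, 0.218]
force: [-8.5, 0.1, 12.9]
width: 0.0235
gripper_force: 20.0
```

```bash
python3 -m crank '[{"dx":0,"dy":0,"dz":0.0004,"twist":0,"grip":-0.9},{"dx":0,"dy":0,"dz":0.0006,"twist":0,"grip":-0.9},{"dx":0.0005,"dy":0.0001,"dz":0.0006,"twist":0,"grip":-0.9},{"dx":0.001,"dy":0.0002,"dz":0.0006,"twist":0,"grip":-0.9},{"dx":0.001,"dy":0.0002,"dz":0.0006,"twist":0,"grip":-0.9}]';python3 -c "
from h import *
s=arm.get_state();print(s['moment'],s['eef_pos'],s['force'],s['ee_rot'])"
```

```text
t: 15.3
eef_pos: [0.482, -0.1299, 0.0368]
ee_rot: [-3.141, 0.003, 0.218]
force: [-7.5, 0.2, 7.6]
width: 0.0239
gripper_force: 20.0
[-0.1058942   2.21391013 -0.00473702] [ 0.48199611 -0.12988078  0.03676851] [-7.51865286  0.19869512  7.57040653] [-3.14130517e+00  2.63119157e-03  2.18116791e-01]
```

```bash
python3 -m crank '[{"dx":0.001,"dy":0.0002,"dz":0.0005,"twist":0,"grip":-0.9},{"dx":0.002,"dy":0.0004,"dz":0.0007,"twist":0,"grip":-0.9},{"dx":0.0029,"dy":0.0007,"dz":0.0007,"twist":0,"grip":-0.9},{"dx":0.0029,"dy":0.0007,"dz":0.0007,"twist":0,"grip":-0.9},{"dx":0.0029,"dy":0.0007,"dz":0.0007,"twist":0,"grip":-0.9}]' && python3 -m crank '[{"dx":0.001,"dy":0.0002,"dz":0,"twist":0,"grip":-0.9},{"dx":0.002,"dy":0.0004,"dz":0,"twist":0,"grip":-0.9},{"dx":0.0029,"dy":0.0007,"dz":0,"twist":0,"grip":-0.9},{"dx":0.0039,"dy":0.0009,"dz":0,"twist":0,"grip":-0.9},{"dx":0.0039,"dy":0.0009,"dz":0,"twist":0,"grip":-0.9}]';python3 -c "
from h import *
s=arm.get_state();print(s['moment'],s['eef_pos'],s['force'],s['ee_rot'])"
```

```text
t: 15.72
eef_pos: [0.4843, -0.1294, 0.0368]
ee_rot: [-3.141, 0.004, 0.218]
force: [-5.0, -2.0, 1.2]
width: 0.0237
gripper_force: 20.0
t: 16.13
eef_pos: [0.4882, -0.1285, 0.0368]
ee_rot: [-3.141, 0.004, 0.218]
force: [-6.6, -2.2, 2.4]
width: 0.0238
gripper_force: 20.0
[-1.00171817  1.77041485  0.01265394] [ 0.48817916 -0.12849875  0.03683476] [-6.57616181 -2.23014926  2.39732364] [-3.14113342  0.00397367  0.21768005]
```

```bash
python3 -m crank '[{"dx":0.0012,"dy":0.0003,"dz":0,"twist":0,"grip":-0.9},{"dx":0.0024,"dy":0.0005,"dz":0,"twist":0,"grip":-0.9},{"dx":0.0035,"dy":0.0008,"dz":0,"twist":0,"grip":-0.9},{"dx":0.0049,"dy":0.0011,"dz":0,"twist":0,"grip":-0.9},{"dx":0.0049,"dy":0.0011,"dz":0,"twist":0,"grip":-0.9}]'; python3 -c "
from h import *
s=arm.get_state();print(s['moment'],s['eef_pos'],s['force'],s['ee_rot'])"
```

```text
t: 16.55
eef_pos: [0.4915, -0.1277, 0.0368]
ee_rot: [-3.141, 0.007, 0.218]
force: [-10.4, -2.8, 7.6]
width: 0.024
gripper_force: 20.0
[-1.18394635  3.44903792  0.01678101] [ 0.49150933 -0.12774326  0.03680116] [-10.36397065  -2.84316598   7.56279371] [-3.14094435  0.00686777  0.21756999]
```

```bash
python3 -m crank '[{"dx":0.0005,"dy":0.0001,"dz":0,"twist":0,"grip":-0.9},{"dx":0.001,"dy":0.0002,"dz":0,"twist":0,"grip":-0.9},{"dx":0.0015,"dy":0.0003,"dz":0,"twist":0,"grip":-0.9},{"dx":0.0015,"dy":0.0003,"dz":0,"twist":0,"grip":-0.9},{"dx":0.0015,"dy":0.0003,"dz":0,"twist":0,"grip":-0.9}]'; python3 -c "
from h import *
s=arm.get_state();print(s['moment'],s['eef_pos'],s['force'],s['ee_rot'])"
```

```text
t: 16.97
eef_pos: [0.4917, -0.1277, 0.0368]
ee_rot: [-3.141, 0.009, 0.217]
force: [-14.0, -3.7, 11.2]
width: 0.0237
gripper_force: 20.0
[-1.29311829  4.79686387 -0.00771586] [ 0.49166973 -0.12771411  0.03678847] [-13.95106583  -3.66910496  11.23734111] [-3.14071102  0.00879635  0.21727693]
```

```bash
python3 - <<'E'
from h import *
im=save("wrist","pics/w5.png")[:,:,::-1];a=save("top","pics/t5.png")[:,:,::-1]
x=cv2.resize(im[0:230,160:360],(500,575),interpolation=cv2.INTER_CUBIC)
y=cv2.resize(a[130:210,255:305],(300,480),interpolation=cv2.INTER_CUBIC)
o=np.zeros((575,800,3),np.uint8);o[:,:500]=x;o[:480,500:]=y;cv2.imwrite("pics/c5.png",o)
E
```

```text
(no output)
```

View pics/c5.png

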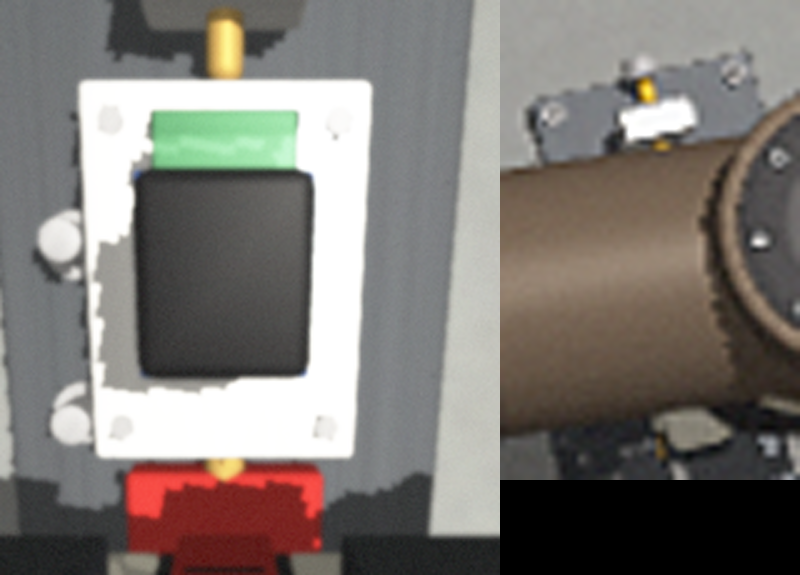

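The picture shows the screw touching the plate's front edge (225,80) and the nose touching its back (225,462). I'll check that the plate is square to the pins at (60,241) and (72,424).

```bash
python3 - <<'E'
from h import *
np.set_printoptions(precision=2,suppress=True)
T,s=wT();c=cam("wrist");print(s["force"],s["t"])
r=lambda P,z:np.array([ray("wrist",((x+.5)/2.5-.5+160,(y+.5)/2.5-.5),z,T,c)[:2] for x,y in P])
W=r([(60,241),(72,424)],.030);d=W[0]-W[1];a=np.arctan2(d[1],d[0]);print("pins",np.degrees(a),np.linalg.norm(d)*1e3)
t=W[1];R=np.array([[np.cos(a),-np.sin(a)],[np.sin(a),np.cos(a)]])
P=r([(79,82),(372,82),(353,458),(97,458)],.026);print((P-t)@R*1e3+np.array([-27,37]))
im=cv2.cvtColor(cv2.imread("pics/w5.png"),cv2.COLOR_BGR2GRAY).astype(float)
# subpixel left edge of plate: strongest dark->white step
for rows in (range(38,90,6),range(110,165,6),range(36,182,12)):
  E=[]
  for v in rows:
    g=np.diff(im[v,180:215]);i=g.argmax();w=g[max(i-1,0):i+2];E.append((180+.5+i+(w@np.arange(-1,len(w)-1))/w.sum(),v))
  X=np.array([ray("wrist",e,.026,T,c)[:2] for e in E]);print(((X-t)@R*1e3+np.array([-27,37]))[:,1])
E
```

```text
[-14.37  -2.83  10.86] 17.0667
pins 12.840046082286747 41.581594886570784
[[ 47.53  31.5 ]
 [ 47.06 -32.18]
 [-36.79 -31.55]
 [-36.35  32.22]]
[31.69 31.86 31.83 31.94 32.18 31.94 32.03 32.19 31.92]
[32.22 32.14 32.36 32.58 32.3  32.46 32.36 32.39 32.42 32.56]
[31.65 31.85 32.13 31.99 31.98 31.87 32.22 32.28 32.27 32.37 32.41 43.22
 32.57]
```

```bash
python3 - <<'E'
from h import *
im=cv2.imread("pics/w5.png");x=cv2.resize(im[75:185,165:225],None,fx=5,fy=5,interpolation=cv2.INTER_CUBIC)
cv2.imwrite("pics/c6.png",x)
E
```

```text
(no output)
```

View pics/c6.png

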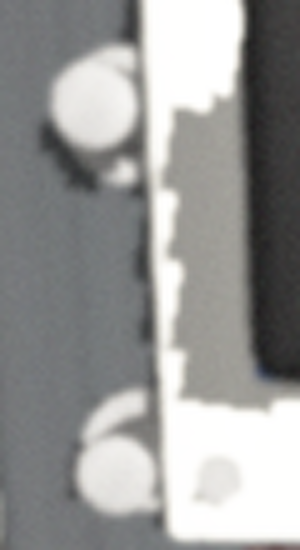

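Allowing for parallax, the plate is tangent to both pins equally: 47 px and 44 px gaps at depths of 159 and 170 mm, so both come to the same distance. I'll ease off the push, release and retreat.

```bash
python3 -m crank '[{"dx":-0.0003,"dy":-0.0001,"dz":0.0003,"twist":0,"grip":-0.9},{"dx":-0.0007,"dy":-0.0002,"dz":0.0005,"twist":0,"grip":-0.9},{"dx":-0.001,"dy":-0.0002,"dz":0.0005,"twist":0,"grip":-0.9},{"dx":-0.001,"dy":-0.0002,"dz":0.0005,"twist":0,"grip":-0.9},{"dx":-0.001,"dy":-0.0002,"dz":0.0005,"twist":0,"grip":-0.9}]' 8
```

```text
t: 17.48
eef_pos: [0.4918, -0.1277, 0.0368]
ee_rot: [-3.141, 0.007, 0.217]
force: [-7.9, -3.6, 0.8]
width: 0.0241
gripper_force: 8.0
```

```bash
python3 -m crank '[{"dx":-0.0003,"dy":-0.0001,"dz":0,"twist":0,"grip":-0.4},{"dx":-0.0005,"dy":-0.0001,"dz":0,"twist":0,"grip":-0.1},{"dx":-0.0005,"dy":-0.0001,"dz":0,"twist":0,"grip":0.1},{"dx":-0.0005,"dy":-0.0001,"dz":0,"twist":0,"grip":0.1},{"dx":-0.0005,"dy":-0.0001,"dz":0,"twist":0,"grip":0.1}]' &&
python3 -m crank '[{"dx":-0.001,"dy":0,"dz":0.01,"twist":0,"grip":0.1},{"dx":-0.001,"dy":0,"dz":0.04,"twist":0,"grip":0.1},{"dx":-0.001,"dy":0,"dz":0.08,"twist":0,"grip":0.1},{"dx":-0.001,"dy":0,"dz":0.11,"twist":0,"grip":0.1},{"dx":-0.001,"dy":0,"dz":0.12,"twist":0,"grip":0.1}]' &&
python3 -m crank '[{"dx":-0.015,"dy":-0.02,"dz":0,"twist":0,"grip":0.1},{"dx":-0.03,"dy":0,"dz":0,"twist":0,"grip":0.1},{"dx":-0.03,"dy":0,"dz":0,"twist":0,"grip":0.1},{"dx":-0.03,"dy":0,"dz":0,"twist":0,"grip":0.1},{"dx":-0.03,"dy":0,"dz":0,"twist":0,"grip":0.1}]'
python3 - <<'E'
from h import *
T,s=wT();im=save("wrist","pics/w7.png")[:,:,::-1]
np.save("T7.npy",T)
cv2.imwrite("pics/c7.png",cv2.resize(im[0:210,170:310],(400,600),interpolation=cv2.INTER_CUBIC))
E
```

```text
t: 17.9
eef_pos: [0.4959, -0.1267, 0.0381]
ee_rot: [3.141, -0.001, 0.219]
force: [0.6, -0.1, 0.4]
width: 0.046
gripper_force: 0.0
t: 18.32
eef_pos: [0.4969, -0.1269, 0.1637]
ee_rot: [3.14, -0.008, 0.22]
force: [1.7, 0.7, -0.0]
width: 0.0483
gripper_force: 0.0
t: 18.73
eef_pos: [0.4648, -0.1267, 0.1585]
ee_rot: [3.141, -0.001, 0.219]
force: [-0.7, -0.2, 0.2]
width: 0.0483
gripper_force: 0.0
```

View pics/c7.png

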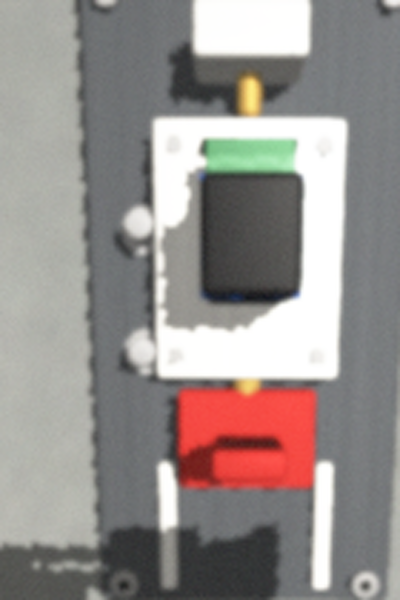

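The final view shows everything holding: the screw tip meets the plate at (250,117), the nose meets it at (248,382), and both pins bear at (138,222) and (141,350).

```bash
python3 -c "
from station import arm
print(arm.job_done())"
```

```text
the job is handed in; nothing more can be done
None
```

The prism block is seated flat on the rests and bears on both side pins. The jaw drove it against the end screw at about 14 N and holds it there, and I handed the job in at about 19 s; no verdict came back.

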